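Dial open the blade box

ROBOT

A 6-joint arm with a two-finger parallel gripper is mounted at the origin on the work surface. World frame = base frame: x ahead of the robot, y to its left, z up, the work surface at z = 0. Lengths are in mm, angles in rad, forces in N, time in s.
With the tool pointing down it reaches from about 200 to 875 mm from the base axis. Payload 3.4 kg.
Tool frame: the origin (TCP) lies at the very end of the fingers, on their centre line; the grasp point (between the pads) lies 19 mm behind it (r.grasp_offset is the distance from the TCP to the grasp point, in mm); z points along the fingers, y is the line along which they close (so a half turn about z gives the same grasp; the last joint's range is limited). The gripper opens to 94 mm and grips with 3 to 60 N. Pads are 16 mm wide; open, the fingers measure 119 mm over their backs; the gripper's body (75 mm by 177 mm) begins 78 mm behind the grasp point.
Start: joints at [-1.383, 0.276, 1.505, -0, 1.361, -0.121], TCP at [174.751, -547.839, 205.493] pointing down, gripper open.
Joint ranges: [-2.89, 2.89], [-0.75, 2.08], [0.22, 2.7], [-1.18, 4.32], [0.11, 2.71], [-2.7, 2.7]. Speed limits (rad/s): [2.57, 2.57, 3.14, 3.14, 3.14, 3.14].

INTERFACE

Orientations are given as a 3x3 rotation matrix whose columns are the frame's x, y, z axes.
In Python, from cell import get_obs, capture, get_calibration, workorder, look_for, regions_of, r gives the robot as it stands.
- The arm moves only by the tool jog_arm, never from a script. Its argument "motion" is a list of rows, each a list of 7 numbers: the shift along the tool's x, y, z scaled (see below), then the turn, a rotation vector about the tool's x, y, z scaled (see below), then the opening, from -1 (shut) to 1 (fully open). In form: [[tx, ty, tz, rx, ry, rz, grip], ...]. A call has 1 to 20 rows; each row shifts and turns the commanded pose from where the row before left it, along the tool's axes as they then stand; what a row does not reach is not made up. The controller multiplies each number of a shift by 30 mm and each number of a turn by 0.08 rad. A row lasts 1/10 s, in which the tool goes at most 50 mm and 8.59 degrees, less where a joint would pass 70% of its speed; a pose out of reach is approached as far as the arm can. A call with a number of a shift or a turn outside -1 to 1 is refused whole. A call with a gripper value outside its range is refused whole. The fingers move at their own pace and stop on an object; "squeeze" is the grip in N (left out, the last holds). Time passes only in rows, so rows that do not move let the fingers close. It gives the time, the measured TCP pose, the force, the opening and the grip force at its end, in the units of the state.
- get_obs(): the state, without advancing time (a new reading comes with each control period).
- capture(name): name is "side" or "top"; returns the picture (420x560x3 uint8, blue, green, red); there is no depth.
- get_calibration(name): a dict with "mtx" (3x3 intrinsics, pixels), "distortion" ([k1, k2, p1, p2, k3] as OpenCV has them; the pictures are not rectified), "R" (3x3) and "t" (3): a world point X has camera coordinates R X + t. Camera axes: x right, y down, z forward; pixel columns grow to the right and rows downward; lengths in mm; the calibration is good to about 2 mm. A picture is of the moment at which its call begins. get_calibration takes no time and is no camera call.
- workorder.job_done(): hands the job in; it is judged then, once.
Trained networks look in the newest picture that a camera, given by its name, has taken for a name from the list of things; names that differ only in an ending like _2 or _b are one class to them, and where a whole thing is asked for, a point or a joint stands for the part that bears it (a point fixed in the world has none). Each returns a list of dicts, best first, with "confidence" (0 to 1); they miss things now and then, are a little off and sometimes report something else, mostly with a low value. They report only what shows in the picture. A call takes as long as a camera call.
- look_for(camera, label): "point" ([column, row] as shares, 0 to 1, of the picture: columns of its width, rows of its height, amid what is visible of it).
- regions_of(camera, label): "pixels" (420x560 bool, what is visible of it) and "point" ([column, row] as shares, 0 to 1, of the picture: columns of its width, rows of its height, amid what is visible of it).
The state is a dict: "t": time; "joint_positions": joint angles; "qd": joint speeds; "joint_efforts": joint torques, N m; "tcp_pos": TCP position; "tool_rot": TCP orientation; "ft_force": force on the tool from outside, world axes, zero at the start; "ft_torque": the same for the moment, N m; "finger_gap": finger opening in mm; "grasp_force": force on a finger pad.
Only numpy, scipy, OpenCV 4.12 (cv2) and the standard library are available. Lean on these libraries where they do the work, as an engineer would, in place of code of your own. Each camera call takes 0.05 s, during which the arm holds its last target. There are 200 camera calls.

TASK

Unlock the steel blade box on the gluing bench: roll its three number wheels until they read 4, 7, 2 from left to right (seen from the box's front, with the wheels to the left of the bolt's tab), each figure squarely on top, then push the steel bolt tab fully to the left, towards the wheels, and leave it there. Use a light touch, never pressing anything harder than about 12 N, and do not disturb the things lying about on the bench and on the lid.

Things in the scene. Friction and masses are not known exactly. Their poses are not given: they have to be found in the camera images.
- case: grey steel blade box, fixed to the bench, 176 x 306 mm; flat lid top 75 mm above its origin (centre of the underside); x points from its front away from the robot, y left along the row of wheels, z up. Three black number wheels stand out of the lid, 42 mm apart, with a steel thumb tab (bolt) to their right. Wheels and bolt form one unit whose height in the lid differs every time: feel for it.
- slot_left (a point): point on the lid's top face exactly below the highest point of the left wheel: a black plastic disc, 44 mm across (radius 22 mm), 16 mm wide, white figures 0-9 round its rim, axle level and along the box's y. Its crown stands 8 to 20 mm above this point, the same for all three wheels but not known beforehand. Wheels give when pressed: sprung, 1.5 N preload, then 3 N per mm, 12 mm at most
- wheel_left (a joint): turn of the left wheel, rad: figure N is squarely on top at N x 0.6283 (stops 0.25 rad beyond 0 and 9). Grows as the crown rolls away from the box's front (+x). No clicks: starts between figures, stays where left; friction 0.03 N m (1.4 N at the rim). A fingertip pressed lightly on the crown and drawn along x rolls it about 0.0455 rad per mm, a little less if it slips
- slot_middle (a point): point on the lid's top face exactly below the highest point of the middle wheel: a black plastic disc, 44 mm across (radius 22 mm), 16 mm wide, white figures 0-9 round its rim, axle level and along the box's y. Its crown stands 8 to 20 mm above this point, the same for all three wheels but not known beforehand. Wheels give when pressed: sprung, 1.5 N preload, then 3 N per mm, 12 mm at most
- wheel_middle (a joint): turn of the middle wheel, rad: figure N is squarely on top at N x 0.6283 (stops 0.25 rad beyond 0 and 9). Grows as the crown rolls away from the box's front (+x). No clicks: starts between figures, stays where left; friction 0.03 N m (1.4 N at the rim). A fingertip pressed lightly on the crown and drawn along x rolls it about 0.0455 rad per mm, a little less if it slips
- slot_right (a point): point on the lid's top face exactly below the highest point of the right wheel: a black plastic disc, 44 mm across (radius 22 mm), 16 mm wide, white figures 0-9 round its rim, axle level and along the box's y. Its crown stands 8 to 20 mm above this point, the same for all three wheels but not known beforehand. Wheels give when pressed: sprung, 1.5 N preload, then 3 N per mm, 12 mm at most
- wheel_right (a joint): turn of the right wheel, rad: figure N is squarely on top at N x 0.6283 (stops 0.25 rad beyond 0 and 9). Grows as the crown rolls away from the box's front (+x). No clicks: starts between figures, stays where left; friction 0.03 N m (1.4 N at the rim). A fingertip pressed lightly on the crown and drawn along x rolls it about 0.0455 rad per mm, a little less if it slips
- slot_bolt (a point): point on the lid's top face below the middle of the bolt's steel thumb tab as it stands when shut, 110 mm to the right of the middle wheel. The tab is 24 mm along the box's x, 10 mm along y, and its top is 31 to 43 mm above the lid (always 23 mm above the wheels' crowns)
- bolt (a joint): travel of the bolt, m: 0 shut, 0.025 fully open; grows as the tab is pushed left (box's +y, towards the wheels); friction about 2.5 N; stays where left. With a wheel off its code figure it is blocked after about 4 mm; it passes when every wheel is within about 0.16 rad of its figure, and then keeps the wheels there
- tape: grey roll of tape, 52 mm across, 18 mm high, lying on the box's lid near its left end; a loose bystander, to be left alone (origin at the centre of its underside)
- glue: white glue bottle, 52 mm across, 125 mm tall; a loose bystander, to be left alone (origin at the centre of its underside)
- cup: white mixing cup, 64 mm across, 45 mm tall; a loose bystander, to be left alone (origin at the centre of its underside)
- clamped_a: plywood and plastic plate 100 x 75 mm with a black bar clamp on it, about 45 mm high; a loose bystander, to be left alone (origin at the centre of its underside)
- stand: white moulded stand with two ribs, 85 x 75 x 51 mm; a loose bystander, to be left alone (origin at the centre of its underside)
- squeeze: clear squeeze bottle, 54 mm across, 140 mm tall; a loose bystander, to be left alone (origin at the centre of its underside)

How it is judged (in metres and radians):
At the end, for the whole second after the job is handed in: The bolt is pushed at least 21 mm of its 25 mm to the left and at rest, and the three wheels read 4, 7, 2 from left to right, each within 0.2 rad of its figure squarely on top (value of joint bolt above 0.021 m and velocity of joint bolt below 0.01 m/s and value of joint wheel_left between 2.3133 and 2.7133 rad and value of joint wheel_middle between 4.1982 and 4.5982 rad and value of joint wheel_right between 1.0566 and 1.4566 rad); the robot touches nothing.
It fails at once if the fingers press on something with more than 15 N (contact force between the fingers and anything else above 15 N).
It fails at once if a bystander on the bench or lid is moved by more than 25 mm (distance of any of tape, glue, cup, clamped_a, stand, squeeze from where it was at the start of the episode above 0.025 m).
It also fails if it takes over 54 s, if anything falls off the work surface, if the arm or the gripper's body presses on something with over 40 N, if the wrist force passes 120 N, or if a joint passes its speed limit or range.

## Working session

There is one attempt and no reset: what is moved stays moved. The work goes in short steps, Python scripts to look and compute and a tool call to move; the robot and the scene stay as the last step left them, time stands still between calls to the robot, and variables do not carry over. Pictures are saved under pics/ and viewed, at most 10 in all, crops included, and the job is handed in when it is done.

Besides the shell and the picture viewer there is one more tool, called after "Emit:" by a JSON object that holds its "method" and its "body". jog_arm: Moves the arm, as the interface text tells. Its arguments: {"type":"object","properties":{"motion":{"type":"array","items":{"type":"array","items":{"type":"number","minimum":-1,"maximum":1}}},"squeeze":{"type":"number"}},"required":["motion"]}

```bash
ls; mkdir -p pics; python3 - <<'E'
from cell import *
import cv2,numpy as np
for n in("top","side"):
    im=capture(n); cv2.imwrite(f"pics/{n}0.png",im)
    c=get_calibration(n); print(n,np.round(c["mtx"],1).tolist(),np.round(c["distortion"],3),np.round(-np.array(c["R"]).T@np.array(c["t"])),np.round(c["R"],3).tolist())
    for l in("case","slot_left","wheel_left","slot_middle","slot_right","slot_bolt","bolt","tape"):
        print(l,[(round(d["confidence"],2),np.round(np.array(d["point"])*[560,420],1).tolist()) for d in look_for(n,l)][:4])
o=get_obs();print({k:np.round(v,3).tolist() for k,v in o.items()})
E
```

```text
pics
top [[398.6, 0.0, 273.2], [0.0, 398.6, 219.0], [0.0, 0.0, 1.0]] [-0.008  0.     0.     0.     0.   ] [ 427.    8. 1139.] [[0.014, -1.0, -0.008], [-0.991, -0.013, -0.131], [0.131, 0.01, -0.991]]
case [(0.68, [283.2, 217.5]), (0.24, [410.1, 279.5])]
slot_left [(0.62, [285.8, 218.5])]
wheel_left [(0.65, [267.3, 222.0]), (0.55, [286.8, 216.5])]
slot_middle [(0.93, [286.1, 218.0]), (0.71, [207.6, 235.1]), (0.47, [113.9, 262.9])]
slot_right [(0.63, [287.3, 218.8])]
slot_bolt [(0.75, [287.5, 213.2])]
bolt [(0.53, [324.8, 201.6])]
tape [(0.66, [407.9, 279.6]), (0.55, [240.7, 224.3])]
side [[459.2, 0.0, 275.9], [0.0, 459.2, 206.8], [0.0, 0.0, 1.0]] [-0.029  0.     0.     0.     0.   ] [ 469. 1007.  859.] [[-0.996, -0.089, -0.017], [-0.042, 0.621, -0.782], [0.08, -0.779, -0.622]]
case []
slot_left [(0.94, [275.0, 211.7])]
wheel_left [(0.61, [280.8, 208.4]), (0.28, [290.8, 261.4])]
slot_middle [(0.83, [274.1, 211.0])]
slot_right [(0.57, [274.7, 215.9]), (0.32, [289.1, 260.5])]
slot_bolt [(0.68, [275.1, 212.1]), (0.66, [319.7, 367.1])]
bolt [(0.67, [277.4, 214.3]), (0.65, [263.4, 171.8])]
tape [(0.66, [285.6, 223.7])]
{'t': 0.9, 'joint_positions': [-1.383, 0.276, 1.505, -0.0, 1.361, -0.121], 'qd': [0.001, 0.002, 0.001, 0.0, -0.001, 0.003], 'joint_efforts': [0.002, -40.444, -23.75, 0.07, 0.025, 0.0], 'tcp_pos': [174.742, -547.847, 205.514], 'tool_rot': [[0.953, 0.304, 0.0], [0.304, -0.953, -0.0], [-0.0, 0.0, -1.0]], 'ft_force': [-0.208, 1.042, -0.079], 'ft_torque': [-0.032, -0.022, -0.04], 'grasp_force': 0.0, 'finger_gap': 93.531}
```

View pics/top0.png

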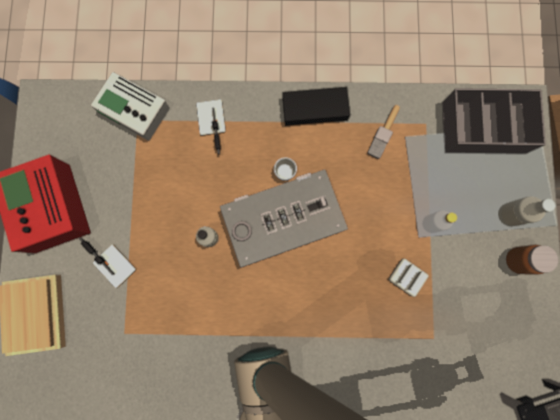

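View pics/side0.png

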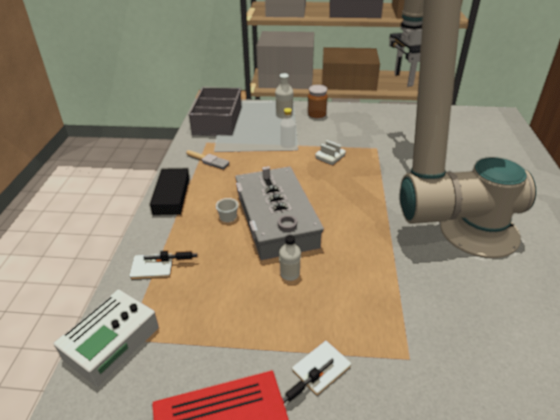

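The top view shows the box centred near (284,218), with wheels near (269,223), (283,217) and (297,211), the bolt near (317,206) and the tape near (242,231). The box is turned about +20°. I'll zoom in next.

```bash
python3 - <<'E'
import cv2
a=cv2.imread("pics/top0.png")[160:280,205:365]; cv2.imwrite("pics/topc.png",cv2.resize(a,(800,600),interpolation=cv2.INTER_CUBIC))
a=cv2.imread("pics/side0.png")[160:257,225:335]; cv2.imwrite("pics/sidec.png",cv2.resize(a,None,fx=6,fy=6,interpolation=cv2.INTER_CUBIC))
E
```

```text
(no output)
```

View pics/topc.png

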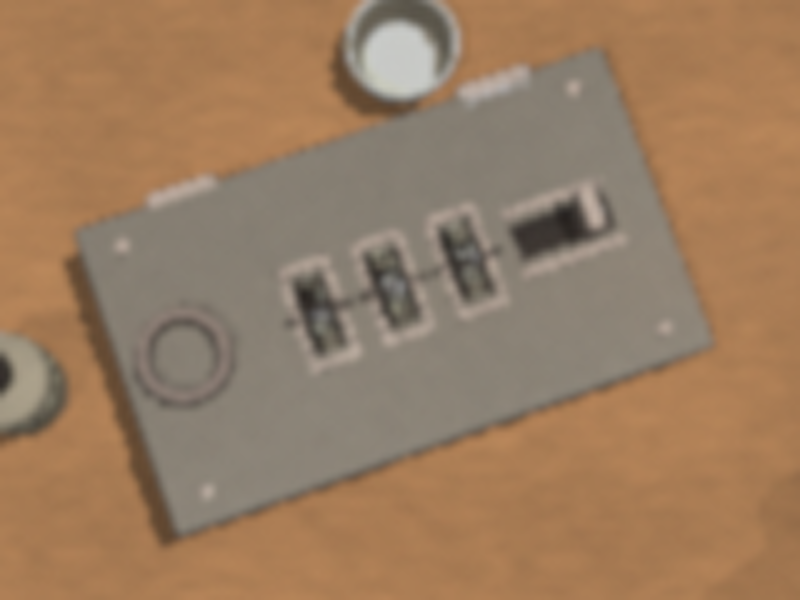

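View pics/sidec.png

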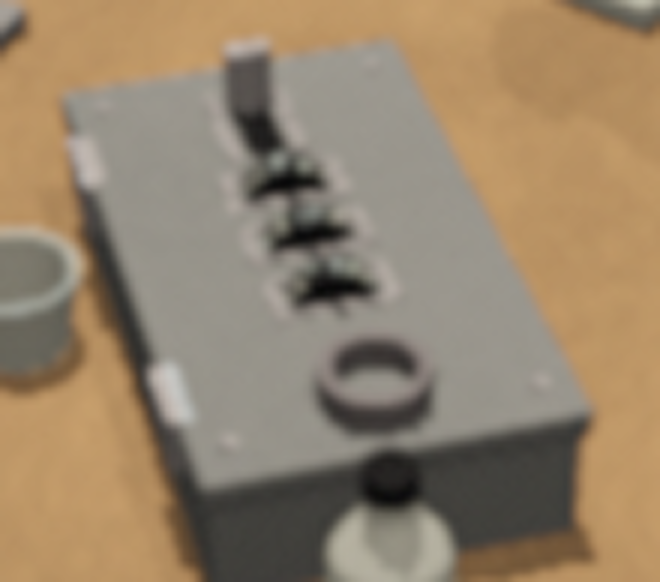

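The crops show the slot frames in the top view at crop (320,314), (393,287) and (468,258), with the tab near (592,205). In the side view the wheels are in a line below the tab, which is at the far end. The figures are too small to read reliably here. I'll fit the pose now.

```bash
cat > h.py <<'E'
from cell import *
import cv2,numpy as np
def cal(n):
    c=get_calibration(n); return [np.array(c[k],float) for k in("mtx","distortion","R","t")]
def onz(n,px,z):
    K,D,R,t=cal(n); u=cv2.undistortPoints(np.array(px,float).reshape(-1,1,2),K,D).reshape(-1,2)
    C=-R.T@t; d=np.c_[u,np.ones(len(u))]@R
    return C+d*((z-C[2])/d[:,2])[:,None]
def proj(n,P):
    K,D,R,t=cal(n); return cv2.projectPoints(np.array(P,float).reshape(-1,1,3),cv2.Rodrigues(R)[0],t,K,D)[0].reshape(-1,2)
E
python3 - <<'E'
from h import *
np.set_printoptions(suppress=True,precision=1)
T=lambda p:np.array(p)/5+[205,160]
S=lambda p:np.array(p)/6+[225,160]
c=onz("top",T([(78,232),(600,47),(715,345),(175,537)]),75);print("top corners",c.tolist())
# side frames: order far-left..: lid corners rear-right, front-right, front-left, rear-left
s=onz("side",S([(65,95),(393,40),(592,415),(208,490)]),75);print("side corners(RR,FR,FL,RL)",s.tolist())
for q in(c,s):
    print(np.linalg.norm(q-np.roll(q,-1,0),axis=1),q.mean(0))
w=onz("top",T([(320,314),(393,287),(468,258)]),75);print("wheels",w.tolist())
v=w[0]-w[2];print("yaw",np.degrees(np.arctan2(-v[0],v[1])),np.linalg.norm(v))
for a,b in((c[0],c[1]),(c[3],c[2]),(s[3],s[0]),(s[2],s[1])): 
    v=a-b;print(np.degrees(np.arctan2(-v[0],v[1])))
ws=onz("side",S([(334,290),(308,235),(285,183)]),75);print("side wheels frames",ws.tolist())
print(onz("top",T([(595,206)]),112),onz("side",S([(247,48)]),112))
E
```

```text
top corners [[600.5200025266994, 162.17332763228472, 75.0], [706.7312173555906, -120.60014877136096, 75.0], [543.5460295772381, -181.74743780656905, 75.0], [437.2672413161436, 105.47285308292189, 75.0]]
side corners(RR,FR,FL,RL) [[703.3359254767556, -114.0350302862156, 75.0], [542.6194476815937, -174.0273681433954, 75.0], [438.7329753674224, 110.6418423428006, 75.00000000000011], [598.0433102569365, 169.27065445103824, 75.0]]
[302.1 174.3 306.3 172.8] [572.   -8.7  75. ]
[171.5 303.  169.8 302.2] [570.7  -2.   75. ]
wheels [[557.5031263742078, 30.367831957251134, 75.0], [572.680206437145, -8.749614183997123, 75.0], [589.0086645449956, -49.05802938803116, 75.0]]
yaw 21.636544089613274 85.44627777657125
20.58644426062275
20.305751180062064
20.38794885256102
20.048922497420634
side wheels frames [[556.2971029639784, 32.52851293847971, 75.0], [571.7184808547238, -7.578126795088906, 75.0], [586.2961530655887, -47.50713323635193, 75.0]]
[[ 611.7 -113.2  112. ]] [[ 609.7 -106.7  112. ]]
```

```bash
cat >> h.py <<'E'
yw=np.radians(20.35); ex=np.array([np.cos(yw),np.sin(yw),0]); ey=np.array([-np.sin(yw),np.cos(yw),0])
M=np.array([571.7,-6.5,75.])
from scipy.spatial.transform import Rotation as Ro
RT=np.c_[ey,ex,[0,0,-1.]]
def box():
    o=get_obs(); d=np.array(o["tcp_pos"])-M; f=np.array(o["ft_force"])
    e=Ro.from_matrix(np.array(o["tool_rot"]).T@RT).as_rotvec()
    print("t %.2f box x %.1f y %.1f z %.1f"%(o["t"],d@ex,d@ey,d[2]),"F",np.round([f@ex,f@ey,f[2]],1),"roterr",np.round(e,3),"gap",round(o["finger_gap"],1))
def plan(target,n):
    o=get_obs();p=np.array(o["tcp_pos"]);R=np.array(o["tool_rot"]);dp=(np.array(target)-p)/n
    w=Ro.from_matrix(R.T@RT).as_rotvec()/n
    for i in range(n):
        s=R.T@dp/30; print(np.round(np.r_[s,w/.08,-1],2).tolist(),end=",\n"); R=R@Ro.from_rotvec(w).as_matrix()
E
python3 -c "
from h import *
box(); plan(M+[0,0,50],24)"
```

```text
t 0.90 box x -560.4 y -369.5 z 130.5 F [ 0.2  1.  -0.1] roterr [ 0.     0.    -1.617] gap 93.5
[0.75, -0.55, 0.11, 0.0, 0.0, -0.84, -1.0],
[0.79, -0.5, 0.11, 0.0, 0.0, -0.84, -1.0],
[0.82, -0.44, 0.11, 0.0, 0.0, -0.84, -1.0],
[0.85, -0.39, 0.11, 0.0, 0.0, -0.84, -1.0],
[0.87, -0.33, 0.11, 0.0, 0.0, -0.84, -1.0],
[0.89, -0.27, 0.11, 0.0, 0.0, -0.84, -1.0],
[0.91, -0.21, 0.11, 0.0, 0.0, -0.84, -1.0],
[0.92, -0.15, 0.11, 0.0, 0.0, -0.84, -1.0],
[0.93, -0.08, 0.11, 0.0, 0.0, -0.84, -1.0],
[0.93, -0.02, 0.11, 0.0, 0.0, -0.84, -1.0],
[0.93, 0.04, 0.11, 0.0, 0.0, -0.84, -1.0],
[0.93, 0.1, 0.11, 0.0, 0.0, -0.84, -1.0],
[0.92, 0.17, 0.11, 0.0, 0.0, -0.84, -1.0],
[0.9, 0.23, 0.11, 0.0, 0.0, -0.84, -1.0],
[0.89, 0.29, 0.11, 0.0, 0.0, -0.84, -1.0],
[0.87, 0.35, 0.11, 0.0, 0.0, -0.84, -1.0],
[0.84, 0.4, 0.11, 0.0, 0.0, -0.84, -1.0],
[0.81, 0.46, 0.11, 0.0, 0.0, -0.84, -1.0],
[0.78, 0.51, 0.11, 0.0, 0.0, -0.84, -1.0],
[0.74, 0.56, 0.11, 0.0, 0.0, -0.84, -1.0],
[0.7, 0.61, 0.11, 0.0, 0.0, -0.84, -1.0],
[0.66, 0.66, 0.11, 0.0, 0.0, -0.84, -1.0],
[0.61, 0.7, 0.11, 0.0, 0.0, -0.84, -1.0],
[0.56, 0.74, 0.11, 0.0, 0.0, -0.84, -1.0],
```

Emit:
{"method": "jog_arm", "body": {"motion": [[0.75,-0.55,0.05,0,0,-0.84,-1],[0.79,-0.5,0.05,0,0,-0.84,-1],[0.82,-0.44,0.05,0,0,-0.84,-1],[0.85,-0.39,0.05,0,0,-0.84,-1],[0.87,-0.33,0.05,0,0,-0.84,-1],[0.89,-0.27,0.05,0,0,-0.84,-1],[0.91,-0.21,0.05,0,0,-0.84,-1],[0.92,-0.15,0.05,0,0,-0.84,-1],[0.93,-0.08,0.05,0,0,-0.84,-1],[0.93,-0.02,0.05,0,0,-0.84,-1],[0.93,0.04,0.05,0,0,-0.84,-1],[0.93,0.1,0.05,0,0,-0.84,-1],[0.92,0.17,0.05,0,0,-0.84,-1],[0.9,0.23,0.05,0,0,-0.84,-1],[0.89,0.29,0.05,0,0,-0.84,-1],[0.87,0.35,0.05,0,0,-0.84,-1],[0.84,0.4,0.05,0,0,-0.84,-1],[0.81,0.46,0.05,0,0,-0.84,-1],[0.78,0.51,0.05,0,0,-0.84,-1],[0.74,0.56,0.05,0,0,-0.84,-1]], "squeeze": 10}}

```text
t: 2.9
tcp_pos: [506.5, -95.9, 175.5]
tool_rot: [[-0.085, 0.996, 0.0], [0.996, 0.085, -0.0], [-0.0, 0.0, -1.0]]
ft_force: [-0.3, -0.3, 0.2]
finger_gap: 0.5
grasp_force: 0.0
```

```bash
python3 -c "
from h import *
box(); plan(M+[0,0,45],5)"
```

```text
t 2.90 box x -92.2 y -61.2 z 100.5 F [-0.4 -0.2  0.2] roterr [ 0.    0.   -0.27] gap 0.5
[0.56, 0.48, 0.37, 0.0, 0.0, -0.68, -1.0],
[0.53, 0.51, 0.37, 0.0, 0.0, -0.68, -1.0],
[0.5, 0.54, 0.37, 0.0, 0.0, -0.68, -1.0],
[0.47, 0.57, 0.37, 0.0, 0.0, -0.68, -1.0],
[0.44, 0.59, 0.37, 0.0, 0.0, -0.68, -1.0],
```

Emit:
{"method": "jog_arm", "body": {"motion": [[0.56,0.48,0.3,0,0,-0.68,-1],[0.53,0.51,0.37,0,0,-0.68,-1],[0.5,0.54,0.37,0,0,-0.68,-1],[0.47,0.57,0.37,0,0,-0.68,-1],[0.44,0.59,0.37,0,0,-0.68,-1],[0,0,0,0,0,0,-1]]}}

```text
t: 3.5
tcp_pos: [571.4, -5.8, 120.5]
tool_rot: [[-0.349, 0.937, -0.002], [0.937, 0.349, 0.001], [0.002, -0.001, -1.0]]
ft_force: [-0.4, -0.8, 0.4]
finger_gap: 0.4
grasp_force: 0.0
```

```bash
python3 -c "
from h import *
box()"
```

```text
t 3.50 box x -0.0 y 0.8 z 45.5 F [-0.7 -0.6  0.4] roterr [-0.001 -0.002  0.001] gap 0.4
```

Emit:
{"method": "jog_arm", "body": {"motion": [[0,0,0.25,0,0,0,-1],[0,0,0.25,0,0,0,-1],[0,0,0.2,0,0,0,-1],[0,0,0.13,0,0,0,-1],[0,0,0.07,0,0,0,-1],[0,0,0,0,0,0,-1]]}}

```text
t: 4.1
tcp_pos: [570.8, -8.0, 94.8]
tool_rot: [[-0.346, 0.938, -0.0], [0.938, 0.346, -0.0], [0.0, -0.0, -1.0]]
ft_force: [-0.6, -0.1, 0.0]
finger_gap: 0.2
grasp_force: 0.0
```

```bash
python3 -c "
from h import *
box()"
```

```text
t 4.10 box x -1.3 y -1.1 z 19.8 F [-0.6  0.1  0. ] roterr [-0.    -0.    -0.002] gap 0.2
```

Emit:
{"method": "jog_arm", "body": {"motion": [[0,0,0.07,0,0,0,-1],[0,0,0,0,0,0,-1]]}}

```text
t: 4.3
tcp_pos: [571.1, -7.8, 93.0]
tool_rot: [[-0.347, 0.938, 0.0], [0.938, 0.347, -0.0], [-0.0, 0.0, -1.0]]
ft_force: [0.1, -0.4, -0.0]
finger_gap: 0.7
grasp_force: 0.0
```

Emit:
{"method": "jog_arm", "body": {"motion": [[0,0,0.05,0,0,0,-1],[0,0,0,0,0,0,-1]]}}

```text
t: 4.5
tcp_pos: [571.0, -7.7, 91.4]
tool_rot: [[-0.347, 0.938, -0.0], [0.938, 0.347, -0.0], [-0.0, -0.0, -1.0]]
ft_force: [-0.2, 0.2, -0.3]
finger_gap: 0.5
grasp_force: 0.0
```

Emit:
{"method": "jog_arm", "body": {"motion": [[0,0,0.05,0,0,0,-1],[0,0,0,0,0,0,-1]]}}

```text
t: 4.7
tcp_pos: [571.3, -7.7, 90.1]
tool_rot: [[-0.347, 0.938, 0.001], [0.938, 0.347, -0.0], [-0.0, 0.0, -1.0]]
ft_force: [-0.1, 0.3, 2.0]
finger_gap: 0.4
grasp_force: 1.0
```

Emit:
{"method": "jog_arm", "body": {"motion": [[0,0,0.03,0,0,0,-1],[0,0,0,0,0,0,-1]]}}

```text
t: 4.9
tcp_pos: [571.3, -7.7, 89.5]
tool_rot: [[-0.347, 0.938, 0.001], [0.938, 0.347, -0.0], [-0.0, 0.001, -1.0]]
ft_force: [-0.4, 0.1, 3.9]
finger_gap: 0.5
grasp_force: 1.9
```

Emit:
{"method": "jog_arm", "body": {"motion": [[0,0,0.02,0,0,0,-1],[0,0.1,0,0,0,0,-1],[0,0.1,0,0,0,0,-1],[0,0.1,0,0,0,0,-1],[0,0.1,0,0,0,0,-1],[0,0,0,0,0,0,-1]]}}

```text
t: 5.5
tcp_pos: [583.0, -3.4, 88.2]
tool_rot: [[-0.347, 0.938, 0.001], [0.938, 0.347, 0.0], [-0.0, 0.001, -1.0]]
ft_force: [1.4, 0.3, 3.3]
finger_gap: 0.7
grasp_force: 1.1
```

```bash
python3 -c "
from h import *
box()"
```

```text
t 5.50 box x 11.7 y -1.0 z 13.2 F [ 1.4 -0.2  3.3] roterr [ 0.001  0.    -0.001] gap 0.7
```

Emit:
{"method": "jog_arm", "body": {"motion": [[0,-0.2,0,0,0,0,-1],[0,-0.2,0,0,0,0,-1],[0,0,0,0,0,0,-1]]}}

```text
t: 5.8
tcp_pos: [570.3, -8.2, 89.0]
tool_rot: [[-0.347, 0.938, 0.0], [0.938, 0.347, -0.001], [-0.001, -0.0, -1.0]]
ft_force: [1.0, 0.7, 5.6]
finger_gap: 0.0
grasp_force: 2.5
```

Emit:
{"method": "jog_arm", "body": {"motion": [[0,-0.2,0,0,0,0,-1],[0,0,0,0,0,0,-1]]}}

```text
t: 6.0
tcp_pos: [563.8, -10.6, 88.5]
tool_rot: [[-0.347, 0.938, -0.002], [0.938, 0.347, -0.001], [-0.001, -0.002, -1.0]]
ft_force: [-0.5, -1.2, 2.3]
finger_gap: 0.7
grasp_force: 1.7
```

Emit:
{"method": "jog_arm", "body": {"motion": [[0,-0.2,0,0,0,0,-1],[0,0,0,0,0,0,-1]]}}

```text
t: 6.2
tcp_pos: [557.7, -12.0, 87.6]
tool_rot: [[-0.346, 0.938, -0.003], [0.938, 0.346, 0.0], [0.001, -0.003, -1.0]]
ft_force: [-0.3, 0.0, 0.6]
finger_gap: 0.7
grasp_force: 0.0
```

```bash
python3 -c "
from h import *
box()"
```

```text
t 6.20 box x -15.1 y -0.3 z 12.6 F [-0.3  0.1  0.6] roterr [-0.003 -0.001 -0.001] gap 0.7
```

Emit:
{"method": "jog_arm", "body": {"motion": [[0,0,-0.2,0,0,0,-1],[0,0.21,0,0,0,0,-1],[0,0,0.13,0,0,0,-1],[0,0,0.12,0,0,0,-1],[0,0.13,-0.05,0,0,0,-1],[0,0.13,-0.025,0,0,0,-1],[0,0.065,0,0,0,0,-1],[0,0,0,0,0,0,-1]]}}

```text
t: 7.0
tcp_pos: [575.5, -6.4, 89.3]
tool_rot: [[-0.347, 0.938, 0.001], [0.938, 0.347, -0.0], [-0.001, 0.001, -1.0]]
ft_force: [0.3, -1.0, 3.8]
finger_gap: 0.7
grasp_force: 2.1
```

```bash
python3 -c "
from h import *
box()"
```

```text
t 7.00 box x 3.6 y -1.2 z 14.3 F [-0.1 -1.1  3.8] roterr [ 0.001  0.001 -0.001] gap 0.7
```

Emit:
{"method": "jog_arm", "body": {"motion": [[0,0.065,0,0,0,0,-1],[0,0.13,0.025,0,0,0,-1],[0,0.13,0.05,0,0,0,-1],[0,0,0,0,0,0,-1]]}}

```text
t: 7.4
tcp_pos: [585.3, -2.6, 86.7]
tool_rot: [[-0.347, 0.938, 0.002], [0.938, 0.347, 0.0], [-0.0, 0.002, -1.0]]
ft_force: [2.1, 0.1, 2.4]
finger_gap: 0.3
grasp_force: 1.6
```

```bash
python3 -c "
from h import *
box()"
```

```text
t 7.40 box x 14.1 y -1.1 z 11.7 F [ 2.  -0.6  2.4] roterr [ 0.002  0.    -0.001] gap 0.3
```

Emit:
{"method": "jog_arm", "body": {"motion": [[0,0,-0.27,0,0,0,-1],[0,-0.7,0,0,0,0,-1],[0,0,0.2,0,0,0,-1],[0,0,0.09,0,0,0,-1],[0,0.13,-0.05,0,0,0,-1],[0,0.13,-0.025,0,0,0,-1],[0,0.13,0,0,0,0,-1],[0,0.13,0.025,0,0,0,-1],[0,0.13,0.05,0,0,0,-1],[0,0,-0.27,0,0,0,-1],[0,-0.65,0,0,0,0,-1],[0,0,0.2,0,0,0,-1],[0,0,0.07,0,0,0,-1],[0,0.13,-0.05,0,0,0,-1],[0,0.13,-0.025,0,0,0,-1],[0,0.13,0,0,0,0,-1]]}}

```text
t: 9.0
tcp_pos: [575.9, -5.8, 89.0]
tool_rot: [[-0.346, 0.938, 0.0], [0.938, 0.346, 0.0], [0.0, 0.0, -1.0]]
ft_force: [-1.4, 0.1, 5.3]
finger_gap: 0.2
grasp_force: 2.4
```

```bash
python3 -c "
from h import *
box()"
```

```text
t 9.00 box x 4.1 y -0.8 z 14.0 F [-1.3  0.6  5.3] roterr [ 0.    -0.    -0.001] gap 0.2
```

Emit:
{"method": "jog_arm", "body": {"motion": [[0,0.13,0.025,0,0,0,-1],[0,0.13,0.05,0,0,0,-1],[0,0,-0.27,0,0,0,-1],[0,-0.65,0,0,0,0,-1],[0,0,0.2,0,0,0,-1],[0,0,0.07,0,0,0,-1],[0,0.13,-0.05,0,0,0,-1],[0,0.13,-0.025,0,0,0,-1],[0,0.13,0,0,0,0,-1]]}}

```text
t: 9.9
tcp_pos: [573.6, -6.7, 88.5]
tool_rot: [[-0.347, 0.938, -0.005], [0.938, 0.347, -0.001], [0.0, -0.005, -1.0]]
ft_force: [-3.8, -2.3, 6.2]
finger_gap: 0.1
grasp_force: 3.2
```

```bash
python3 -c "
from h import *
box()"
```

```text
t 9.90 box x 1.7 y -0.8 z 13.5 F [-4.4 -0.8  6.2] roterr [-0.005 -0.    -0.001] gap 0.1
```

Emit:
{"method": "jog_arm", "body": {"motion": [[0,-0.14,0.01,0,0,0,-1],[0,-0.13,0.03,0,0,0,-1],[0,-0.12,0.04,0,0,0,-1],[0,0,0,0,0,0,-1]]}}

```text
t: 10.3
tcp_pos: [565.5, -9.9, 87.1]
tool_rot: [[-0.346, 0.938, 0.002], [0.938, 0.346, 0.0], [-0.0, 0.002, -1.0]]
ft_force: [-0.8, 0.7, 7.7]
finger_gap: 0.6
grasp_force: 4.1
```

```bash
python3 -c "
from h import *
box()"
```

```text
t 10.30 box x -7.0 y -1.0 z 12.1 F [-0.5  0.9  7.7] roterr [ 0.002  0.    -0.002] gap 0.6
```

Emit:
{"method": "jog_arm", "body": {"motion": [[0,0,-0.27,0,0,0,-1],[0,0.48,0,0,0,0,-1],[0,0,0.15,0,0,0,-1],[0,0,0.07,0,0,0,-1],[0,0,0,0,0,0,-1]]}}

```text
t: 10.8
tcp_pos: [580.0, -5.1, 88.0]
tool_rot: [[-0.347, 0.938, 0.004], [0.938, 0.347, -0.0], [-0.001, 0.003, -1.0]]
ft_force: [2.2, 0.4, 6.4]
finger_gap: 0.3
grasp_force: 3.0
```

```bash
python3 -c "
from h import *
box()"
```

```text
t 10.80 box x 8.2 y -1.6 z 13.0 F [ 2.2 -0.4  6.4] roterr [ 0.003  0.001 -0.001] gap 0.3
```

Emit:
{"method": "jog_arm", "body": {"motion": [[0,-0.11,-0.025,0,0,0,-1],[0,-0.11,-0.008,0,0,0,-1],[0,-0.11,0.008,0,0,0,-1],[0,-0.11,0.025,0,0,0,-1],[0,0,0,0,0,0,-1]]}}

```text
t: 11.3
tcp_pos: [564.4, -10.7, 87.8]
tool_rot: [[-0.347, 0.938, -0.001], [0.938, 0.347, -0.002], [-0.001, -0.002, -1.0]]
ft_force: [-0.1, -1.5, 5.7]
finger_gap: 0.5
grasp_force: 2.8
```

```bash
python3 -c "
from h import *
box()"
```

```text
t 11.30 box x -8.3 y -1.4 z 12.8 F [-0.6 -1.4  5.7] roterr [-0.002  0.001 -0.001] gap 0.5
```

Emit:
{"method": "jog_arm", "body": {"motion": [[0,0,-0.27,0,0,0,-1],[0,0.44,0,0,0,0,-1],[0,0,0.15,0,0,0,-1],[0,0,0.08,0,0,0,-1],[0,0,0,0,0,0,-1]]}}

```text
t: 11.8
tcp_pos: [578.4, -5.0, 88.8]
tool_rot: [[-0.347, 0.938, 0.001], [0.938, 0.347, 0.0], [-0.0, 0.001, -1.0]]
ft_force: [1.2, -0.1, 4.6]
finger_gap: 0.5
grasp_force: 2.3
```

```bash
python3 -c "
from h import *
box()"
```

```text
t 11.80 box x 6.9 y -0.9 z 13.8 F [ 1.  -0.5  4.6] roterr [ 0.001  0.    -0.001] gap 0.5
```

Emit:
{"method": "jog_arm", "body": {"motion": [[0,-0.11,-0.02,0,0,0,-1],[0,-0.1,-0.005,0,0,0,-1],[0,0,0,0,0,0,-1]]}}

```text
t: 12.1
tcp_pos: [571.1, -7.7, 89.8]
tool_rot: [[-0.347, 0.938, -0.001], [0.938, 0.347, -0.0], [-0.0, -0.001, -1.0]]
ft_force: [-0.1, 0.2, 2.7]
finger_gap: 0.4
grasp_force: 1.5
```

```bash
python3 -c "
from h import *
box()"
```

```text
t 12.10 box x -1.0 y -0.9 z 14.8 F [-0.   0.2  2.7] roterr [-0.001  0.    -0.001] gap 0.4
```

Emit:
{"method": "jog_arm", "body": {"motion": [[0,0,-0.27,0,0,0,-1],[0.7,0.2,0,0,0,0,-1],[0.7,0.2,0,0,0,0,-1],[0,0,0.2,0,0,0,-1],[0,0,0.12,0,0,0,-1],[0,0,0.05,0,0,0,-1],[0,0,0,0,0,0,-1]]}}

```text
t: 12.8
tcp_pos: [568.8, 36.4, 86.9]
tool_rot: [[-0.345, 0.938, 0.0], [0.938, 0.345, 0.002], [0.001, 0.001, -1.0]]
ft_force: [-0.8, 2.3, 5.3]
finger_gap: 0.8
grasp_force: 2.3
```

```bash
python3 -c "
from h import *
box()"
```

```text
t 12.80 box x 12.2 y 41.2 z 11.9 F [0.1 2.5 5.3] roterr [ 0.001 -0.001 -0.003] gap 0.8
```

Emit:
{"method": "jog_arm", "body": {"motion": [[0,-0.13,-0.05,0,0,0,-1],[0,-0.13,-0.025,0,0,0,-1],[0,-0.13,0,0,0,0,-1]]}}

```text
t: 13.1
tcp_pos: [557.7, 31.5, 89.3]
tool_rot: [[-0.346, 0.938, 0.001], [0.938, 0.346, -0.001], [-0.001, 0.001, -1.0]]
ft_force: [0.2, 1.2, 4.0]
finger_gap: 0.4
grasp_force: 2.0
```

```bash
python3 -c "
from h import *
box()"
```

```text
t 13.10 box x 0.1 y 40.5 z 14.3 F [0.6 1.1 4. ] roterr [ 0.001  0.001 -0.001] gap 0.4
```

Emit:
{"method": "jog_arm", "body": {"motion": [[0,-0.13,0.025,0,0,0,-1],[0,-0.13,0.05,0,0,0,-1],[0,0,-0.27,0,0,0,-1],[0,0.65,0,0,0,0,-1],[0,0,0.2,0,0,0,-1],[0,0,0.07,0,0,0,-1],[0,-0.13,-0.05,0,0,0,-1],[0,-0.13,-0.025,0,0,0,-1],[0,-0.13,0,0,0,0,-1]]}}

```text
t: 14.0
tcp_pos: [556.9, 31.9, 89.3]
tool_rot: [[-0.347, 0.938, -0.0], [0.938, 0.347, -0.0], [-0.0, -0.0, -1.0]]
ft_force: [1.4, 0.2, 4.1]
finger_gap: 0.3
grasp_force: 2.1
```

```bash
python3 -c "
from h import *
box()"
```

```text
t 14.00 box x -0.5 y 41.1 z 14.3 F [ 1.4 -0.3  4.1] roterr [-0.     0.    -0.001] gap 0.3
```

Emit:
{"method": "jog_arm", "body": {"motion": [[0,-0.13,0.025,0,0,0,-1],[0,-0.13,0.05,0,0,0,-1],[0,0,-0.27,0,0,0,-1],[0,0.66,0,0,0,0,-1],[0,0,0.2,0,0,0,-1],[0,0,0.08,0,0,0,-1],[0,-0.13,-0.05,0,0,0,-1],[0,-0.13,-0.025,0,0,0,-1],[0,-0.13,0,0,0,0,-1]]}}

```text
t: 14.9
tcp_pos: [557.9, 32.0, 89.0]
tool_rot: [[-0.347, 0.938, 0.001], [0.938, 0.347, -0.0], [-0.001, 0.001, -1.0]]
ft_force: [3.0, 0.4, 5.2]
finger_gap: 0.3
grasp_force: 2.4
```

Emit:
{"method": "jog_arm", "body": {"motion": [[0,-0.13,0.025,0,0,0,-1],[0,-0.13,0.05,0,0,0,-1],[0,0,-0.27,0,0,0,-1],[0,0.66,0,0,0,0,-1],[0,0,0.2,0,0,0,-1],[0,0,0.07,0,0,0,-1],[0,-0.13,-0.05,0,0,0,-1],[0,-0.13,-0.025,0,0,0,-1],[0,-0.13,0,0,0,0,-1]]}}

```text
t: 15.8
tcp_pos: [558.1, 32.1, 89.0]
tool_rot: [[-0.347, 0.938, 0.001], [0.938, 0.347, -0.0], [-0.0, 0.001, -1.0]]
ft_force: [2.5, 1.1, 4.6]
finger_gap: 0.9
grasp_force: 2.5
```

```bash
python3 -c "
from h import *
box()"
```

```text
t 15.80 box x 0.7 y 40.9 z 14.0 F [2.8 0.2 4.6] roterr [ 0.001  0.001 -0.001] gap 0.9
```

Emit:
{"method": "jog_arm", "body": {"motion": [[0,-0.13,0.01,0,0,0,-1]]}}

```text
t: 15.9
tcp_pos: [554.4, 30.8, 88.7]
tool_rot: [[-0.347, 0.938, 0.001], [0.938, 0.347, -0.0], [-0.0, 0.001, -1.0]]
ft_force: [3.8, 1.0, 5.9]
finger_gap: 0.5
grasp_force: 2.6
```

```bash
python3 -c "
from h import *
box()"
```

```text
t 15.90 box x -3.3 y 41.0 z 13.7 F [ 3.9 -0.4  5.9] roterr [ 0.001  0.    -0.001] gap 0.5
```

Emit:
{"method": "jog_arm", "body": {"motion": [[0,0.12,-0.015,0,0,0,-1],[0,0.12,-0.005,0,0,0,-1],[0,0.12,0.02,0,0,0,-1],[0,0.12,0.04,0,0,0,-1],[0,0,0,0,0,0,-1]]}}

```text
t: 16.4
tcp_pos: [566.9, 35.5, 87.1]
tool_rot: [[-0.347, 0.938, -0.002], [0.938, 0.347, -0.001], [0.0, -0.002, -1.0]]
ft_force: [1.1, 0.5, 6.1]
finger_gap: 0.6
grasp_force: 3.1
```

Emit:
{"method": "jog_arm", "body": {"motion": [[0,0,-0.27,0,0,0,-1],[0,-0.66,0,0,0,0,-1],[0,0,0.19,0,0,0,-1],[0,0,0.08,0,0,0,-1],[0,0,0,0,0,0,-1]]}}

```text
t: 16.9
tcp_pos: [547.0, 29.1, 86.4]
tool_rot: [[-0.347, 0.938, -0.006], [0.938, 0.347, -0.0], [0.002, -0.006, -1.0]]
ft_force: [-4.7, -1.2, 6.3]
finger_gap: 0.8
grasp_force: 3.6
```

```bash
python3 -c "
from h import *
box()"
```

```text
t 16.90 box x -10.8 y 42.0 z 11.4 F [-4.8  0.5  6.3] roterr [-0.006 -0.002 -0.001] gap 0.8
```

Emit:
{"method": "jog_arm", "body": {"motion": [[0,0.15,-0.07,0,0,0,-1],[0,0.16,-0.04,0,0,0,-1],[0,0.16,0,0,0,0,-1],[0,0.14,0.03,0,0,0,-1],[0,0,0,0,0,0,-1]]}}

```text
t: 17.4
tcp_pos: [567.7, 35.6, 89.0]
tool_rot: [[-0.347, 0.938, 0.001], [0.938, 0.347, -0.0], [-0.0, 0.0, -1.0]]
ft_force: [0.3, 0.3, 0.4]
finger_gap: 0.5
grasp_force: 0.0
```

```bash
python3 -c "
from h import *
box()"
```

```text
t 17.40 box x 10.9 y 40.9 z 14.0 F [0.4 0.2 0.4] roterr [ 0.     0.    -0.001] gap 0.5
```

Emit:
{"method": "jog_arm", "body": {"motion": [[0,0,-0.17,0,0,0,-1],[0,-0.51,0,0,0,0,-1],[0,0,0.14,0,0,0,-1],[0,0,0.075,0,0,0,-1],[0,0,0,0,0,0,-1]]}}

```text
t: 17.9
tcp_pos: [552.1, 30.1, 88.4]
tool_rot: [[-0.347, 0.938, -0.001], [0.938, 0.347, -0.0], [0.0, -0.001, -1.0]]
ft_force: [-2.1, -1.4, 5.1]
finger_gap: 0.3
grasp_force: 2.8
```

```bash
python3 -c "
from h import *
box()"
```

```text
t 17.90 box x -5.7 y 41.1 z 13.4 F [-2.4 -0.6  5.1] roterr [-0.001 -0.    -0.001] gap 0.3
```

Emit:
{"method": "jog_arm", "body": {"motion": [[0,0,-0.2,0,0,0,-1],[0,0.43,0,0,0,0,-1],[0,0,0.15,0,0,0,-1],[0,0,0.065,0,0,0,-1],[0,-0.125,0,0,0,0,-1],[0,-0.125,0,0,0,0,-1],[0,-0.125,0,0,0,0,-1],[0,-0.125,0,0,0,0,-1],[0,0,-0.2,0,0,0,-1],[0,0.5,0,0,0,0,-1],[0,0,0.15,0,0,0,-1],[0,0,0.05,0,0,0,-1],[0,-0.125,0,0,0,0,-1],[0,-0.125,0,0,0,0,-1]]}}

```text
t: 19.3
tcp_pos: [558.4, 32.1, 88.5]
tool_rot: [[-0.347, 0.938, 0.003], [0.938, 0.347, 0.0], [-0.001, 0.003, -1.0]]
ft_force: [0.7, 0.6, 6.1]
finger_gap: 0.5
grasp_force: 3.0
```

```bash
python3 -c "
from h import *
box()"
```

```text
t 19.30 box x 1.0 y 40.8 z 13.5 F [0.9 0.3 6.1] roterr [ 0.003  0.001 -0.001] gap 0.5
```

Emit:
{"method": "jog_arm", "body": {"motion": [[0,-0.125,0,0,0,0,-1],[0,-0.125,0,0,0,0,-1],[0,0,-0.2,0,0,0,-1],[0,0.5,0,0,0,0,-1],[0,0,0.15,0,0,0,-1],[0,0,0.05,0,0,0,-1],[0,-0.125,0,0,0,0,-1],[0,-0.125,0,0,0,0,-1]]}}

```text
t: 20.1
tcp_pos: [560.0, 32.4, 88.8]
tool_rot: [[-0.346, 0.938, 0.006], [0.938, 0.346, 0.001], [-0.001, 0.006, -1.0]]
ft_force: [4.8, 1.2, 4.8]
finger_gap: 0.6
grasp_force: 2.7
```

```bash
python3 -c "
from h import *
box()"
```

```text
t 20.10 box x 2.6 y 40.5 z 13.8 F [ 4.9 -0.5  4.8] roterr [ 0.006  0.001 -0.001] gap 0.6
```

Emit:
{"method": "jog_arm", "body": {"motion": [[0,0,-0.2,0,0,0,-1],[0,-0.23,0,0,0,0,-1],[0,0,0.15,0,0,0,-1],[0,0,0.065,0,0,0,-1],[0,0,0,0,0,0,-1]]}}

```text
t: 20.6
tcp_pos: [549.0, 29.4, 87.0]
tool_rot: [[-0.347, 0.938, -0.004], [0.938, 0.347, -0.0], [0.001, -0.004, -1.0]]
ft_force: [-2.8, -0.5, 5.8]
finger_gap: 1.0
grasp_force: 3.7
```

Emit:
{"method": "jog_arm", "body": {"motion": [[0,0.125,0,0,0,0,-1],[0,0.125,0,0,0,0,-1],[0,0.125,0,0,0,0,-1],[0,0.11,0,0,0,0,-1],[0,0,0,0,0,0,-1]]}}

```text
t: 21.1
tcp_pos: [565.6, 35.4, 87.8]
tool_rot: [[-0.346, 0.938, 0.002], [0.938, 0.346, 0.001], [0.0, 0.002, -1.0]]
ft_force: [0.7, 1.8, 5.3]
finger_gap: 0.4
grasp_force: 2.9
```

```bash
python3 -c "
from h import *
box()"
```

```text
t 21.10 box x 8.8 y 41.4 z 12.8 F [1.3 1.5 5.3] roterr [ 0.002 -0.    -0.001] gap 0.4
```

Emit:
{"method": "jog_arm", "body": {"motion": [[0,0,-0.2,0,0,0,-1],[0,-0.5,0,0,0,0,-1],[0,0,0.14,0,0,0,-1],[0,0,0.06,0,0,0,-1],[0,0,0,0,0,0,-1]]}}

```text
t: 21.6
tcp_pos: [549.1, 29.3, 87.0]
tool_rot: [[-0.347, 0.938, -0.004], [0.938, 0.347, -0.0], [0.001, -0.003, -1.0]]
ft_force: [-3.4, -0.4, 7.5]
finger_gap: 0.4
grasp_force: 3.7
```

Emit:
{"method": "jog_arm", "body": {"motion": [[0,0.125,0,0,0,0,-1],[0,0.125,0,0,0,0,-1],[0,0.125,0,0,0,0,-1],[0,0.125,0,0,0,0,-1],[0,0,0,0,0,0,-1]]}}

```text
t: 22.1
tcp_pos: [566.5, 35.6, 87.8]
tool_rot: [[-0.346, 0.938, 0.003], [0.938, 0.346, 0.001], [0.0, 0.003, -1.0]]
ft_force: [0.8, 1.5, 4.6]
finger_gap: 0.3
grasp_force: 2.5
```

Emit:
{"method": "jog_arm", "body": {"motion": [[0,0,-0.2,0,0,0,-1],[0,-0.5,0,0,0,0,-1],[0,0,0.14,0,0,0,-1],[0,0,0.06,0,0,0,-1],[0,0,0,0,0,0,-1]]}}

```text
t: 22.6
tcp_pos: [549.4, 29.2, 87.1]
tool_rot: [[-0.347, 0.938, -0.003], [0.938, 0.347, -0.001], [0.0, -0.003, -1.0]]
ft_force: [-4.4, -0.8, 6.3]
finger_gap: 0.0
grasp_force: 3.7
```

```bash
python3 -c "
from h import *
box()"
```

```text
t 22.60 box x -8.5 y 41.2 z 12.1 F [-4.4  0.7  6.3] roterr [-0.003 -0.    -0.001] gap 0.0
```

Emit:
{"method": "jog_arm", "body": {"motion": [[0,0.125,0,0,0,0,-1],[0,0.125,0,0,0,0,-1],[0,0.125,0,0,0,0,-1],[0,0.125,0,0,0,0,-1],[0,0,0,0,0,0,-1]]}}

```text
t: 23.1
tcp_pos: [566.6, 35.4, 87.8]
tool_rot: [[-0.346, 0.938, 0.003], [0.938, 0.346, 0.001], [-0.0, 0.003, -1.0]]
ft_force: [2.0, 2.3, 4.2]
finger_gap: 0.3
grasp_force: 2.5
```

Emit:
{"method": "jog_arm", "body": {"motion": [[0,0,-0.2,0,0,0,-1],[0,-0.36,0,0,0,0,-1],[0,0,0,0,0,0,-1]]}}

```text
t: 23.4
tcp_pos: [552.0, 30.4, 92.7]
tool_rot: [[-0.347, 0.938, -0.003], [0.938, 0.347, -0.001], [0.001, -0.003, -1.0]]
ft_force: [0.3, 0.7, -0.1]
finger_gap: 0.6
grasp_force: 0.0
```

Emit:
{"method": "jog_arm", "body": {"motion": [[0,0,0.14,0,0,0,-1],[0,0,0.05,0,0,0,-1],[0,0,0,0,0,0,-1]]}}

```text
t: 23.7
tcp_pos: [554.0, 30.7, 87.9]
tool_rot: [[-0.347, 0.938, -0.001], [0.938, 0.347, -0.0], [-0.0, -0.001, -1.0]]
ft_force: [-2.6, 0.1, 7.6]
finger_gap: 0.3
grasp_force: 3.7
```

```bash
python3 -c "
from h import *
box()"
```

```text
t 23.70 box x -3.7 y 41.0 z 12.9 F [-2.4  1.   7.6] roterr [-0.001  0.    -0.001] gap 0.3
```

Emit:
{"method": "jog_arm", "body": {"motion": [[0,0.1,0,0,0,0,-1],[0,0.1,0,0,0,0,-1],[0,0.09,0,0,0,0,-1],[0,0,0,0,0,0,-1]]}}

```text
t: 24.1
tcp_pos: [563.8, 34.2, 88.3]
tool_rot: [[-0.346, 0.938, 0.002], [0.938, 0.346, 0.001], [-0.0, 0.002, -1.0]]
ft_force: [0.6, 1.1, 5.2]
finger_gap: 0.6
grasp_force: 2.8
```

```bash
python3 -c "
from h import *
box()"
```

```text
t 24.10 box x 6.8 y 41.0 z 13.3 F [0.9 0.8 5.2] roterr [ 0.002  0.    -0.001] gap 0.6
```

Emit:
{"method": "jog_arm", "body": {"motion": [[0,0,-0.2,0,0,0,-1],[-0.92,0.02,0,0,0,0,-1],[-0.92,0.02,0,0,0,0,-1],[-0.92,0.02,0,0,0,0,-1],[0,0,0,0,0,0,-1],[0,0,0.14,0,0,0,-1],[0,0,0.06,0,0,0,-1],[0,0,0,0,0,0,-1]]}}

```text
t: 24.9
tcp_pos: [593.6, -43.0, 88.3]
tool_rot: [[-0.348, 0.938, 0.002], [0.938, 0.348, -0.002], [-0.002, 0.001, -1.0]]
ft_force: [0.8, -2.4, 4.9]
finger_gap: 0.4
grasp_force: 2.4
```

```bash
python3 -c "
from h import *
box()"
```

```text
t 24.90 box x 7.8 y -41.8 z 13.3 F [-0.1 -2.5  4.9] roterr [0.001 0.002 0.   ] gap 0.4
```

Emit:
{"method": "jog_arm", "body": {"motion": [[0,-0.125,0,0,0,0,-1],[0,-0.125,0,0,0,0,-1],[0,-0.125,0,0,0,0,-1],[0,-0.125,0,0,0,0,-1],[0,0,0,0,0,0,-1]]}}

```text
t: 25.4
tcp_pos: [578.3, -48.3, 88.1]
tool_rot: [[-0.348, 0.938, 0.0], [0.938, 0.348, -0.001], [-0.001, -0.0, -1.0]]
ft_force: [0.6, -2.5, 3.7]
finger_gap: 0.2
grasp_force: 2.2
```

```bash
python3 -c "
from h import *
box()"
```

```text
t 25.40 box x -8.3 y -41.5 z 13.1 F [-0.3 -2.6  3.7] roterr [-0.     0.001 -0.   ] gap 0.2
```

Emit:
{"method": "jog_arm", "body": {"motion": [[0,0,-0.2,0,0,0,-1],[0,0.5,0,0,0,0,-1],[0,0,0.15,0,0,0,-1],[0,0,0.06,0,0,0,-1],[0,-0.125,0,0,0,0,-1],[0,-0.125,0,0,0,0,-1],[0,-0.125,0,0,0,0,-1]]}}

```text
t: 26.1
tcp_pos: [582.7, -46.3, 88.1]
tool_rot: [[-0.347, 0.938, 0.002], [0.938, 0.347, 0.001], [0.0, 0.002, -1.0]]
ft_force: [0.9, 1.3, 6.1]
finger_gap: 0.4
grasp_force: 3.3
```

Emit:
{"method": "jog_arm", "body": {"motion": [[0,-0.125,0,0,0,0,-1],[0,0,-0.2,0,0,0,-1],[0,0.5,0,0,0,0,-1],[0,0,0.15,0,0,0,-1],[0,0,0.05,0,0,0,-1],[0,-0.125,0,0,0,0,-1],[0,-0.125,0,0,0,0,-1],[0,-0.125,0,0,0,0,-1]]}}

```text
t: 26.9
tcp_pos: [583.0, -47.1, 88.2]
tool_rot: [[-0.347, 0.938, 0.003], [0.938, 0.347, -0.0], [-0.001, 0.002, -1.0]]
ft_force: [1.2, 0.3, 7.1]
finger_gap: 0.3
grasp_force: 3.2
```

Emit:
{"method": "jog_arm", "body": {"motion": [[0,-0.125,0,0,0,0,-1],[0,0,-0.2,0,0,0,-1],[0,0.5,0,0,0,0,-1],[0,0,0.15,0,0,0,-1],[0,0,0.05,0,0,0,-1],[0,-0.125,0,0,0,0,-1],[0,-0.125,0,0,0,0,-1],[0,-0.125,0,0,0,0,-1]]}}

```text
t: 27.7
tcp_pos: [584.8, -46.8, 88.6]
tool_rot: [[-0.346, 0.938, 0.006], [0.938, 0.346, 0.0], [-0.002, 0.006, -1.0]]
ft_force: [3.7, 1.2, 4.4]
finger_gap: 0.4
grasp_force: 2.9
```

```bash
python3 -c "
from h import *
box()"
```

```text
t 27.70 box x -1.7 y -42.3 z 13.6 F [ 3.9 -0.2  4.4] roterr [ 0.006  0.002 -0.002] gap 0.4
```

Emit:
{"method": "jog_arm", "body": {"motion": [[0,0.11,0.01,0,0,0,-1],[0,0.11,0,0,0,0,-1],[0,0.11,0,0,0,0,-1],[0,0,0,0,0,0,-1]]}}

```text
t: 28.1
tcp_pos: [592.1, -44.0, 87.9]
tool_rot: [[-0.347, 0.938, 0.001], [0.938, 0.347, -0.001], [-0.001, 0.001, -1.0]]
ft_force: [0.7, 0.1, 7.1]
finger_gap: 0.6
grasp_force: 3.5
```

Emit:
{"method": "jog_arm", "body": {"motion": [[0,0,-0.2,0,0,0,-1],[0,-0.16,0,0,0,0,-1],[0,-0.16,0,0,0,0,-1],[0,0,0,0,0,0,-1],[0,0,0.14,0,0,0,-1]]}}

```text
t: 28.6
tcp_pos: [582.4, -47.0, 88.8]
tool_rot: [[-0.346, 0.938, 0.0], [0.938, 0.346, -0.0], [-0.0, 0.0, -1.0]]
ft_force: [-0.8, -0.1, 5.2]
finger_gap: 0.4
grasp_force: 2.7
```

Emit:
{"method": "jog_arm", "body": {"motion": [[0,0,0.05,0,0,0,-1],[0,0,0,0,0,0,-1]]}}

```text
t: 28.8
tcp_pos: [582.4, -47.0, 87.8]
tool_rot: [[-0.347, 0.938, -0.0], [0.938, 0.347, -0.0], [-0.0, -0.001, -1.0]]
ft_force: [-1.5, -0.4, 8.0]
finger_gap: 0.4
grasp_force: 3.8
```

```bash
python3 -c "
from h import *
box()"
```

```text
t 28.80 box x -4.0 y -41.7 z 12.8 F [-1.6  0.2  8. ] roterr [-0.001  0.    -0.001] gap 0.4
```

Emit:
{"method": "jog_arm", "body": {"motion": [[0,0.11,0,0,0,0,-1],[0,0.11,0,0,0,0,-1],[0,0.11,0,0,0,0,-1],[0,0.08,0,0,0,0,-1],[0,0,0,0,0,0,-1]]}}

```text
t: 29.3
tcp_pos: [595.6, -42.2, 87.8]
tool_rot: [[-0.347, 0.938, 0.003], [0.938, 0.347, 0.001], [-0.0, 0.003, -1.0]]
ft_force: [0.7, 1.0, 3.7]
finger_gap: 0.4
grasp_force: 2.4
```

Emit:
{"method": "jog_arm", "body": {"motion": [[0,0,-0.2,0,0,0,-1],[0,-0.2,0,0,0,0,-1],[0,-0.21,0,0,0,0,-1],[0,0,0,0,0,0,-1],[0,0,0.14,0,0,0,-1],[0,0,0.05,0,0,0,-1],[0,0,0,0,0,0,-1]]}}

```text
t: 30.0
tcp_pos: [582.6, -47.2, 88.1]
tool_rot: [[-0.347, 0.938, -0.0], [0.938, 0.347, -0.001], [-0.001, -0.0, -1.0]]
ft_force: [-2.7, -0.7, 6.8]
finger_gap: 0.4
grasp_force: 3.4
```

```bash
python3 -c "
from h import *
box()"
```

```text
t 30.00 box x -3.9 y -42.0 z 13.1 F [-2.8  0.3  6.8] roterr [-0.     0.001 -0.001] gap 0.4
```

Emit:
{"method": "jog_arm", "body": {"motion": [[0,0.11,0,0,0,0,-1],[0,0.11,0,0,0,0,-1],[0,0.11,0,0,0,0,-1],[0,0,0,0,0,0,-1]]}}

```text
t: 30.4
tcp_pos: [593.4, -43.2, 88.4]
tool_rot: [[-0.347, 0.938, 0.003], [0.938, 0.347, 0.0], [-0.001, 0.002, -1.0]]
ft_force: [-0.0, 0.7, 4.4]
finger_gap: 0.3
grasp_force: 2.5
```

```bash
python3 -c "
from h import *
box()"
```

```text
t 30.40 box x 7.5 y -42.0 z 13.4 F [0.2 0.6 4.4] roterr [ 0.002  0.001 -0.001] gap 0.3
```

Emit:
{"method": "jog_arm", "body": {"motion": [[0,0,-0.67,0,0,0,-1],[0,0,-0.67,0,0,0,-1],[-0.78,-0.055,0,0,0,0,-1],[-0.78,-0.055,0,0,0,0,-1],[-0.78,-0.055,0,0,0,0,-1],[-0.78,-0.055,0,0,0,0,-1],[0,0,0,0,0,0,-1]]}}

```text
t: 31.1
tcp_pos: [619.0, -136.2, 127.0]
tool_rot: [[-0.344, 0.939, 0.0], [0.939, 0.344, -0.001], [-0.001, -0.0, -1.0]]
ft_force: [-0.6, 0.4, 0.4]
finger_gap: 0.3
grasp_force: 0.0
```

```bash
python3 -c "
from h import *
box()
a=capture('top');cv2.imwrite('pics/top1.png',a)
b=cv2.imread('pics/top0.png')
k=lambda i:cv2.resize(i[190:238,255:307],None,fx=7.5,fy=7.5,interpolation=cv2.INTER_LANCZOS4)
cv2.imwrite('pics/cmp.png',cv2.convertScaleAbs(np.hstack([k(b),k(a)]),alpha=1.3))"
```

```text
t 31.10 box x -0.7 y -138.0 z 52.0 F [-0.4  0.6  0.4] roterr [-0.     0.001 -0.004] gap 0.3
```

View pics/cmp.png

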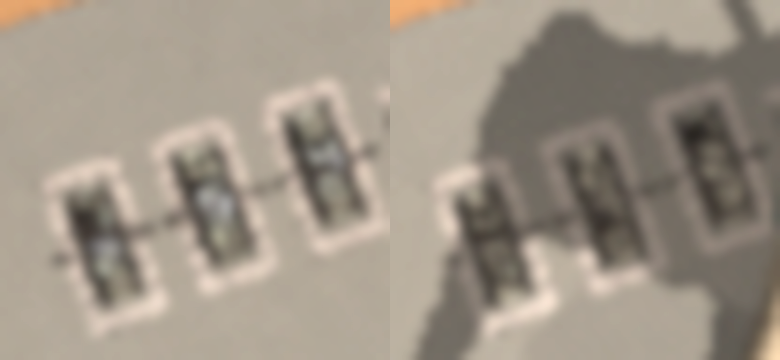

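The left half is the start and the right half is now, in the arm's shadow. The wheels are visible, but the figures are still too blurred to read. I'll test with the bolt instead.

Emit:
{"method": "jog_arm", "body": {"motion": [[0,0.05,0.3,0,0,0,-1],[0,0,0.3,0,0,0,-1],[0,0,0.27,0,0,0,-1],[0.2,0,0,0,0,0,-1],[0.15,0,0,0,0,0,-1],[0,0,0,0,0,0,-1]]}}

```text
t: 31.75
tcp_pos: [615.8, -122.4, 101.9]
tool_rot: [[-0.347, 0.938, 0.0], [0.938, 0.347, -0.0], [-0.0, 0.0, -1.0]]
ft_force: [0.4, -0.5, -0.0]
finger_gap: 0.4
grasp_force: 0.0
```

Emit:
{"method": "jog_arm", "body": {"motion": [[0.1,0,0,0,0,0,-1],[0.1,0,0,0,0,0,-1],[0,0,0,0,0,0,-1]]}}

```text
t: 32.05
tcp_pos: [614.4, -117.9, 102.2]
tool_rot: [[-0.347, 0.938, 0.001], [0.938, 0.347, -0.001], [-0.001, 0.001, -1.0]]
ft_force: [2.2, -2.8, -0.8]
finger_gap: 0.8
grasp_force: 1.2
```

```bash
python3 -c "
from h import *
box()"
```

```text
t 32.05 box x 1.3 y -119.3 z 27.2 F [ 1.1 -3.4 -0.8] roterr [ 0.001  0.001 -0.001] gap 0.8
```

Emit:
{"method": "jog_arm", "body": {"motion": [[0.1,0,0,0,0,0,-1],[0,0,0,0,0,0,-1]]}}

```text
t: 32.25
tcp_pos: [613.1, -114.5, 102.1]
tool_rot: [[-0.347, 0.938, 0.001], [0.938, 0.347, 0.0], [-0.0, 0.001, -1.0]]
ft_force: [-0.3, -2.7, 1.9]
finger_gap: 0.3
grasp_force: 1.0
```

```bash
python3 -c "
from h import *
box()"
```

```text
t 32.25 box x 1.3 y -115.6 z 27.1 F [-1.2 -2.5  1.9] roterr [ 0.001  0.    -0.001] gap 0.3
```

Emit:
{"method": "jog_arm", "body": {"motion": [[0.08,0,0,0,0,0,-1],[0,0,0,0,0,0,-1]]}}

```text
t: 32.45
tcp_pos: [612.2, -112.2, 102.1]
tool_rot: [[-0.347, 0.938, 0.001], [0.938, 0.347, 0.0], [-0.0, 0.001, -1.0]]
ft_force: [0.8, -0.8, 1.5]
finger_gap: 0.2
grasp_force: 1.0
```

```bash
python3 -c "
from h import *
box()"
```

```text
t 32.45 box x 1.2 y -113.2 z 27.1 F [ 0.4 -1.   1.5] roterr [ 0.001  0.    -0.001] gap 0.2
```

Emit:
{"method": "jog_arm", "body": {"motion": [[0.09,0,0,0,0,0,-1],[0,0,0,0,0,0,-1]]}}

```text
t: 32.65
tcp_pos: [611.2, -109.6, 101.9]
tool_rot: [[-0.347, 0.938, 0.001], [0.938, 0.347, 0.0], [-0.0, 0.001, -1.0]]
ft_force: [1.5, -1.6, 0.9]
finger_gap: 0.6
grasp_force: 1.0
```

```bash
python3 -c "
from h import *
box()"
```

```text
t 32.65 box x 1.2 y -110.4 z 26.9 F [ 0.8 -2.   0.9] roterr [ 0.001  0.    -0.001] gap 0.6
```

Emit:
{"method": "jog_arm", "body": {"motion": [[0.09,0,0,0,0,0,-1],[0.09,0,0,0,0,0,-1],[0.09,0,0,0,0,0,-1],[0,0,0,0,0,0,-1]]}}

```text
t: 33.05
tcp_pos: [608.1, -101.7, 101.7]
tool_rot: [[-0.347, 0.938, -0.0], [0.938, 0.347, 0.001], [0.001, 0.0, -1.0]]
ft_force: [0.7, -1.2, 1.8]
finger_gap: 0.3
grasp_force: 0.9
```

Emit:
{"method": "jog_arm", "body": {"motion": [[0.07,0,0,0,0,0,-1],[0.03,0,0,0,0,0,-1],[0,0,0,0,0,0,-1]]}}

```text
t: 33.35
tcp_pos: [608.1, -101.7, 101.7]
tool_rot: [[-0.347, 0.938, 0.002], [0.938, 0.347, -0.004], [-0.004, 0.0, -1.0]]
ft_force: [2.7, -5.8, 0.5]
finger_gap: 0.4
grasp_force: 3.5
```

```bash
python3 -c "
from h import *
box()"
```

```text
t 33.35 box x 1.1 y -101.9 z 26.7 F [ 0.5 -6.4  0.5] roterr [ 0.     0.004 -0.001] gap 0.4
```

Emit:
{"method": "jog_arm", "body": {"motion": [[0.05,0,0,0,0,0,-1],[0,0,0,0,0,0,-1]]}}

```text
t: 33.55
tcp_pos: [608.1, -101.6, 101.8]
tool_rot: [[-0.347, 0.938, 0.003], [0.938, 0.347, -0.006], [-0.007, 0.0, -1.0]]
ft_force: [3.2, -9.2, -0.2]
finger_gap: 0.8
grasp_force: 4.8
```

```bash
python3 -c "
from h import *
box()"
```

```text
t 33.55 box x 1.1 y -101.8 z 26.8 F [-0.2 -9.8 -0.2] roterr [ 0.     0.007 -0.   ] gap 0.8
```

Hard stop reached at 9.8 N. I'll back off, lift clear and look.

Emit:
{"method": "jog_arm", "body": {"motion": [[-0.4,0,0,0,0,0,-1],[-0.5,0,0,0,0,0,-1],[-0.3,0,-0.9,0,0,0,-1],[-0.5,0,-0.9,0,0,0,-1],[-0.9,0,-0.9,0,0,0,-1],[-0.9,-0.5,-0.9,0,0,0,-1],[-0.9,-0.9,0,0,0,0,-1],[-0.9,-0.9,0,0,0,0,-1],[-0.9,-0.9,0,0,0,0,-1],[0,0,0,0,0,0,-1]]}}

```text
t: 34.55
tcp_pos: [578.7, -310.2, 208.8]
tool_rot: [[-0.342, 0.94, -0.003], [0.94, 0.342, -0.0], [0.001, -0.003, -1.0]]
ft_force: [0.1, 0.4, -0.2]
finger_gap: 0.4
grasp_force: 0.0
```

```bash
python3 -c "
from h import *
box()
a=capture('top');s=capture('side')
b=cv2.imread('pics/top0.png');bs=cv2.imread('pics/side0.png')
k=lambda i,x,y:cv2.resize(i[y:y+52,x:x+70],(396,294),interpolation=cv2.INTER_LANCZOS4)
cv2.imwrite('pics/cmp2.png',np.vstack([np.hstack([k(b,265,185),k(a,265,185)]),np.hstack([k(bs,245,163),k(s,245,163)])]))
tab=M-110*ey+[0,0,38]; print(proj('top',[tab,tab+25*ey])-[265,185],proj('side',[tab,tab+25*ey])-[245,163])"
```

```text
t 34.55 box x -99.1 y -287.2 z 133.8 F [ 0.3  0.3 -0.2] roterr [-0.003 -0.001 -0.006] gap 0.4
[[57.66191735 16.78895232]
 [48.673394   19.96099943]] [[21.18967791  4.16350314]
 [23.32822998  8.76382371]]
```

View pics/cmp2.png

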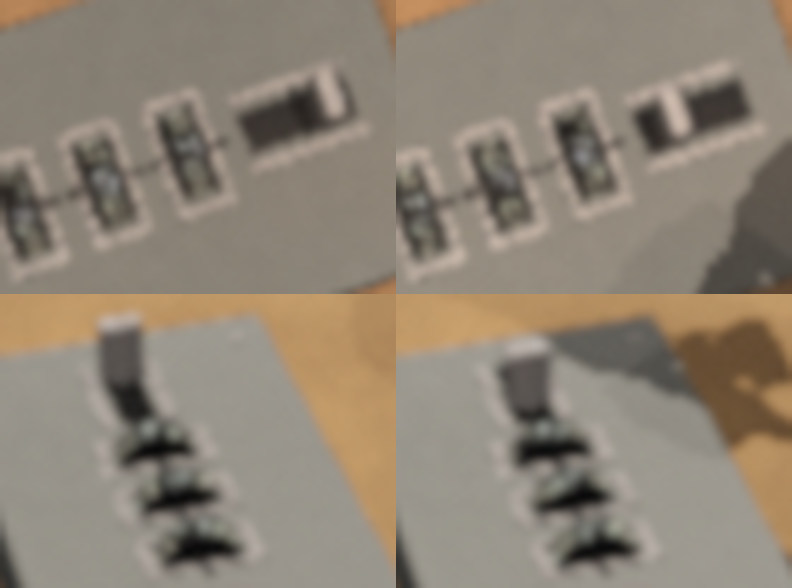

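The tab moved from about (332,93) to (280,112) in the crop. That is about 9.8 image px, where 25 mm of travel should show as 9.5, so the bolt is fully open and the wheels are within the code tolerance.

```bash
python3 -c "
from cell import *
print(workorder.job_done())"
```

```text
the job is handed in; nothing more can be done
None
```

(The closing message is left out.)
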